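Set the tail support of a roller rotary and load a tumbler

ROBOT

A 7-joint arm with a two-finger parallel gripper is mounted at the origin on the work surface. World frame = base frame: x ahead of the robot, y to its left, z up, the work surface at z = 0. Lengths are in mm, angles in rad, forces in N, time in s.
With the tool pointing down it reaches from about 425 to 975 mm from the base axis. Payload 16.7 kg.
Tool frame: the origin (TCP) lies at the centre of the arm's flange, where the gripper is bolted on; the fingertips stand 173 mm ahead of it and the grasp point (between the pads) lies 155 mm ahead of it; z points along the fingers, y is the line along which they close (so a half turn about z gives the same grasp; the last joint's range is limited). The gripper opens to 85 mm and grips with 20 to 120 N. Pads are 22 mm wide; open, the fingers measure 114 mm over their backs; the gripper's body (76 mm by 85 mm) begins 54 mm behind the grasp point. The pads swing forward as they close: fully open they stand 13 mm farther back than shut.
Start: joints at [-0.149, 0.426, 0.074, 1.606, -0.034, 1.111, -0.067], TCP at [674.973, -0.024, 404.702] pointing down, gripper open.
Joint ranges: [-2.85, 2.85], [-0.5, 2.14], [-1.23, 1.37], [0.21, 2.46], [-1.02, 4.16], [0.16, 2.05], [-2.73, 2.73]. Speed limits (rad/s): [1.89, 1.89, 2.39, 2.39, 3.01, 3.01, 3.01].

INTERFACE

Orientations are given as a unit quaternion [w, x, y, z].
In Python, from bench import env, imaging, hand_in gives the robot as it stands. The module is installed in compiled form; this text tells all that it offers.
- The arm moves only by the shell command python3 -m jog 'ROWS'. ROWS is JSON, a list of rows, each a list of 3 entries, a list of its own where there are three numbers: the shift along the tool's x, y, z in cm, then the turn about the tool's z in degrees, then the gripper's target within -1 to 1 (fully open at 1, half-way at 0, shut at -1). A call has 1 to 20 rows; each row is the pose to reach, as a shift and turn from the pose commanded when the call began, along the tool's axes at that moment; what a row does not reach only later rows make up. A row lasts 1/10 s, in which the tool goes at most 50 mm and 8.59 degrees, less where a joint would pass 70% of its speed; a pose out of reach is approached as far as the arm can. A call with a gripper value outside its range is refused whole. The fingers move at their own pace and stop on an object; the grip force is fixed at half the most. Time passes only in rows, so rows that repeat a pose let the fingers close. It gives the time, the measured TCP pose, the force, the opening and the grip force at its end, in the units of the state.
- env.get_state(): the state, without advancing time (a new reading comes with each control period).
- imaging.grab_frame(name): name is "scene" or "side" or "wrist"; returns a dict with "pixels" (480x640x3 uint8, red, green, blue), "intrinsics" (3x3 intrinsics, pixels), "R" (3x3) and "t" (3): a world point X has camera coordinates R X + t; the wrist camera has in their place "mount" (4x4, takes a point from camera to tool coordinates, whose origin is the TCP and whose axes are the flange's). Camera axes: x right, y down, z forward; pixel columns grow to the right and rows downward; lengths in mm; the calibration is good to about 2 mm. A picture is of the moment at which its call begins: read the wrist's pose just before it. There is no depth.
- hand_in(): hands the job in; it is judged then, once.
Trained networks look in the newest picture that a camera, given by its name, has taken for a name from the list of things; names that differ only in an ending like _2 or _b are one class to them, and where a whole thing is asked for, a point or a joint stands for the part that bears it (a point fixed in the world has none). Each returns a list of dicts, best first, with "conf" (0 to 1); they miss things now and then, are a little off and sometimes report something else, mostly with a low value. They report only what shows in the picture. A call takes as long as a camera call. They do not tell look-alikes from the thing itself.
- imaging.search_frame(camera, label): "at" ([x, y, z] in mm, in world coordinates, good to about 4 mm: the middle of the surface that is visible of it).
- imaging.regions_of(camera, label): "region" (480x640 bool, what is visible of it).
- imaging.spot_point(camera, label): "at" ([x, y, z] in mm, in world coordinates, good to about 4 mm: a listed point, or the origin of a listed thing).
The state is a dict: "time_s": time; "qpos": joint angles; "joint_vel": joint speeds; "joint_efforts": joint torques, N m; "ee_pos": TCP position; "eef_rot": TCP orientation; "wrist_force": force on the tool from outside, world axes, zero at the start; "wrist_torque": the same for the moment, N m; "gripper_width": finger opening in mm; "grasp_force": force on a finger pad.
Only numpy, scipy, OpenCV 4.12 (cv2) and the standard library are available. Lean on these libraries where they do the work, as an engineer would, in place of code of your own. Each camera call takes 0.05 s, during which the arm holds its last target. There are 200 camera calls.

TASK

Set up the roller rotary for the next tumbler: pull up the spring plunger of the tail support, slide the support along its rail to the yellow flag and let the pin drop fully home in the hole there. Then take the yellow-lidded tumbler from the wooden rack and lay it gently on the four rollers, lid towards the tail end and base up against the stop disc, and let go. Leave the mug, the tape roll and the blue-lidded tumbler where they are.

Things in the scene. Friction and masses are not known exactly. Their poses are not given: they have to be found in the camera images.
- fixture: The roller rotary, bolted down: red base sheet 235 x 400 mm. Origin at bench level near its middle; y runs along the rail from the tail end (-y) to the headstock (+y), x across, z up. Headstock: dark box, x -110 to +86, y +149 to +215, 135 mm high with buttons. Rail: square tube 30 mm wide at x +50, top at z 66. Scale strip for the flags: x +84 to +112, top at z 30, y -165 to +135
- support (a joint): Slide of the tail support (m) along the fixture's +y: 0 = parked, pin in the park hole (plunger at fixture x +50, y -105 mm), growing towards the headstock, travel -0.015 to 0.125. Flagged holes at 0.062, 0.087 and 0.112 (which flag stands at which changes). It rubs with about 2 N. While the pin is in a hole it cannot slide
- support_sleeve (a point): Centre of the top of the tail support's grey square sleeve, 42 mm across x 70 mm along the rail, top at z 72 mm, right under the plunger. A low cross arm (26 mm wide) goes from it to the two idler rollers, which sit at the same y as the plunger
- plunger_pin (a joint): Pull of the spring plunger (m), straight up: 0 = fully home, 10 mm deep in the hole; 0.010 = round nose of the pin just clear of the rail, or riding on it; 0.017 = top stop. The spring pulls it down with about 5 N at 0 and 10 N at 0.015. The pin is 10 mm thick, a hole 13 mm long: it drops in when within about 2 mm of the hole's middle
- plunger_knob (a point): Middle of the plunger's black round knob (30 mm diameter, 26 mm high, 13 mm below its top), 109 mm above the bench when the pin is home. Beneath it a neck and a boss of 23 mm diameter stand on the sleeve, whose top lies 37 mm below this point. The support can be slid by this knob while it is held up
- pointer (a point): Tip of the white pointer with a black line on the sleeve's outer (+x) side, at the same place along the rail as the plunger; it stands level with a flag when the pin is over that flag's hole. z 40 mm
- flag_yellow: Yellow plastic flag clipped on the scale strip at the hole wanted for this job: 23 across the strip x 16 along x 22 high mm. Origin under its middle, axes as the fixture's; its y along the rail is that of its hole. Fixed
- flag_blue: Blue flag, the same, at another hole. Fixed
- flag_green: Green flag, the same, at another hole. Fixed
- roller_axis (a point): Where the tumbler's middle comes to lie: fixture x -55, y +35, z 84 mm, axes as the fixture's. Four rubber rollers, 36 mm diameter, 14 mm wide, axles parallel to y at z 45, x 28 mm either side of this point: the driven pair at fixture y +100, the idler pair on the tail support. A 60 mm tumbler lying on them has its axis at x -55, z 84
- stop_disc (a point): Centre of the face of the aluminium stop disc (50 mm diameter, facing the fixture's -y) on the headstock: fixture x -55, y +135, z 84 mm, axes as the fixture's. The tumbler's base goes against it
- tumbler_mid (a point): Middle of the tumbler to be loaded: a straight white steel cylinder of 60 mm diameter and 200 mm overall length with a yellow lid, about 0.3 kg, lying in the rack. Its y axis runs along the tumbler from the lid (-y) to the base (+y): the base lies 100 mm from this point. Its straight wall runs from 100 mm on the base side to 90 mm on the lid side
- tumbler_lid (a point): Centre of the yellow lid's outer face, the -y end of the tumbler
- rack: Wooden rack, fixed: board 90 x 150 x 12 mm with two V supports 116 mm apart (each 18 mm along the tumbler, 65 mm across, up to 51 mm high); fingers can reach between them. Origin under its middle, y along the tumbler. The tumbler's axis lies 64 mm above the bench
- mug: White mug, 82 mm diameter, 95 mm high, handle at its +y. Origin under its middle. To be left alone
- tape_roll: Roll of amber tape, 90 mm diameter, 25 mm high. Origin under its middle. To be left alone
- spare_tumbler: Standing short tumbler with a blue lid, 60 mm diameter, 160 mm high. Origin under its middle. To be left alone
Things that resemble listed ones, but are neither listed nor needed, are in the scene too. What is shaped like the part that bears tumbler_mid but orange or purple is not meant.

How it is judged (in metres and radians):
On the way, in this order (a step that is already met when the one before it is completed fails the run):
1. the plunger is pulled clear of the park hole (value of joint plunger_pin above 0.0085 m and value of joint support below 0.02 m), for 0.1 s.
2. the support stands at the yellow flag with the pin fully home, before the tumbler is loaded (y of pointer in the frame of flag_yellow between -0.005 and 0.005 m and value of joint plunger_pin below 0.003 m and horizontal distance between tumbler_mid and stop_disc above 0.15 m), for 0.2 s.
At the end, for the whole second after the job is handed in: Pointer within 5 mm of the yellow flag, pin within 3 mm of fully home; tumbler at rest on all four rollers (axis within 5 mm, 3 degrees), lid to the tail, base within 8 mm of the stop disc; mug, tape roll, blue-lidded tumbler moved under 30 mm; nothing held (y of pointer in the frame of flag_yellow between -0.005 and 0.005 m and value of joint plunger_pin below 0.003 m and x of tumbler_mid in the frame of stop_disc between -0.005 and 0.005 m and z of tumbler_mid in the frame of stop_disc between -0.005 and 0.005 m and y of tumbler_mid in the frame of stop_disc between -0.108 and -0.096 m and y of tumbler_lid in the frame of stop_disc below -0.18 m and angle between the y axis of tumbler_mid and the y axis of fixture, either way round below 0.05 rad and linear speed of tumbler below 0.02 m/s and distance of each of mug, tape_roll, spare_tumbler from where it was at the start of the episode below 0.03 m); the robot touches nothing.
It fails at once if the tumbler is pressed or knocked hard on the rotary (over 45 N) (contact force between tumbler and fixture above 45 N).
It fails at once if the tumbler is dropped onto the rollers (faster than 0.35 m/s within 40 mm of its place) (distance between tumbler_mid and roller_axis below 0.04 m and linear speed of tumbler above 0.35 m/s).
It fails at once if a bystander is knocked away (moved over 30 mm) (distance of any of mug, tape_roll, spare_tumbler from where it was at the start of the episode above 0.03 m).
It also fails if it takes over 51 s, if anything falls off the work surface, if the arm or the gripper's body presses on something with over 40 N, if the wrist force passes 120 N, or if a joint passes its speed limit or range.

## Working session

There is one attempt and no reset: what is moved stays moved. The work goes in short steps, Python scripts to look and compute and a shell command to move; the robot and the scene stay as the last step left them, time stands still between calls to the robot, and variables do not carry over. Pictures are saved under pics/ and viewed, at most 10 in all, crops included, and the job is handed in when it is done.

```bash
mkdir -p pics; cat > h.py <<'E'
from bench import env, imaging, hand_in
import numpy as np, cv2
np.set_printoptions(precision=1,suppress=True)
def save(f,n): cv2.imwrite('pics/'+n,f['pixels'][:,:,::-1])
def proj(f,X):
    c=f['R']@np.array(X)+f['t']; p=np.array(f['intrinsics'])@c; return p[:2]/p[2]
E
python3 - <<'E'
from h import *
s=env.get_state(); print(s['ee_pos'],s['eef_rot'],s['time_s'])
for c in ['scene','side']:
    f=imaging.grab_frame(c); f['R']=np.array(f['R']);save(f,c+'1.png')
    for l in ['fixture','support_sleeve','plunger_knob','pointer','flag_yellow','flag_blue','flag_green','roller_axis','stop_disc','tumbler_mid','tumbler_lid','rack','mug','tape_roll','spare_tumbler']:
        for d in imaging.spot_point(c,l)[:3]: print(c,l,np.array(d['at']),round(d['conf'],2),proj(f,d['at']))
print(env.get_state()['time_s'])
E
```

```text
[674.8  -0.  404. ] [-0.   0.7  0.7 -0. ] 0.0
scene fixture [561.5 125.4  -3.7] 0.96 [326.8 337.9]
scene support_sleeve [599.2  16.5  70.5] 0.68 [285.5 286. ]
scene support_sleeve [ 649.8 -415.7    0.4] 0.53 [192.4 196.1]
scene plunger_knob [599.1  15.2 107.8] 0.47 [284.8 274. ]
scene plunger_knob [525.  265.2  88. ] 0.45 [385.3 359.3]
scene pointer [643.1   4.4  43.5] 0.72 [264.3 298.1]
scene flag_yellow [660.8  97.7  29.1] 0.67 [277.3 339. ]
scene flag_blue [660.6 121.2  28.7] 0.55 [282.8 348. ]
scene flag_green [ 471.7 -313.8   62.1] 0.71 [270.  179.1]
scene flag_green [655.4  71.4  30.1] 0.58 [273.7 327.8]
scene roller_axis [514.3 166.1  84. ] 0.96 [360.2 318.4]
scene roller_axis [658.7  72.9  28.1] 0.54 [272.6 329.6]
scene stop_disc [526.  264.4  86.1] 0.69 [384.5 359.7]
scene stop_disc [516.6 169.   86.4] 0.23 [360.1 319.2]
scene tumbler_mid [ 238.3 -436.5   30.7] 0.98 [324.6 138.1]
scene tumbler_mid [ 473.1 -312.9   62.4] 0.68 [269.7 179.3]
scene tumbler_mid [558.3 124.   -5.2] 0.61 [327.8 337.1]
scene tumbler_lid [ 328.4 -480.3   28.5] 0.66 [289.7 139.6]
scene tumbler_lid [66
[... 1099 characters left out ...]
 84.9] 0.65 [237.  335.9]
side tumbler_mid [ 471.5 -315.6   57.2] 0.94 [354.7 195.2]
side tumbler_mid [ 458.4 -530.7   29.4] 0.93 [378.  168.9]
side tumbler_mid [ 240.9 -437.5   27.9] 0.75 [447.9 196. ]
side tumbler_lid [ 327.5 -481.9   32.6] 0.85 [419.2 182.2]
side tumbler_lid [ 471.3 -626.1   27.7] 0.78 [381.  155.2]
side tumbler_lid [ 554.8 -372.1   63.2] 0.77 [331.  178.6]
side rack [ 471.  -309.2   -1.7] 0.59 [353.6 215.3]
side mug [358.3 377.7   1.4] 0.68 [306.  447.3]
side mug [642.3  11.2  43.9] 0.49 [242.1 259.1]
side mug [ 704.7 -196.4    3.5] 0.24 [256.5 221. ]
side tape_roll [ 704.5 -196.5    2.2] 0.98 [256.6 221.4]
side spare_tumbler [ 649.4 -415.2   -0. ] 0.68 [304.7 186.1]
1.6
```

View pictures.

```bash
python3 - <<'E'
import cv2,numpy as np
a=cv2.imread('pics/scene1.png');b=cv2.imread('pics/side1.png')
cv2.imwrite('pics/c1.png',cv2.resize(a[110:410,180:560],None,fx=2,fy=2,interpolation=3)[:600,:760])
t=cv2.resize(a[310:370,235:335],None,fx=4,fy=4,interpolation=3)
u=cv2.resize(b[250:310,180:280],None,fx=4,fy=4,interpolation=3)
v=cv2.resize(b[150:225,300:400],None,fx=4,fy=4,interpolation=3)
w=np.zeros((300,400,3),np.uint8);w2=cv2.resize(a[140:215,225:325],None,fx=4,fy=4,interpolation=3)
cv2.imwrite('pics/c2.png',np.vstack([np.hstack([np.pad(t,((0,60),(0,0),(0,0))),np.pad(u,((0,60),(0,0),(0,0)))]),np.hstack([w2,v])]))
E
```

```text
(no output)
```

View pics/c1.png

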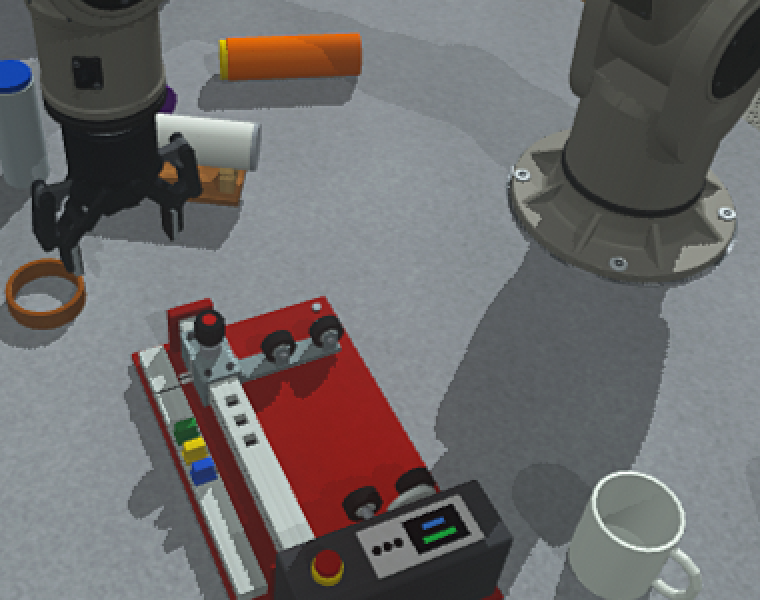

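View pics/c2.png

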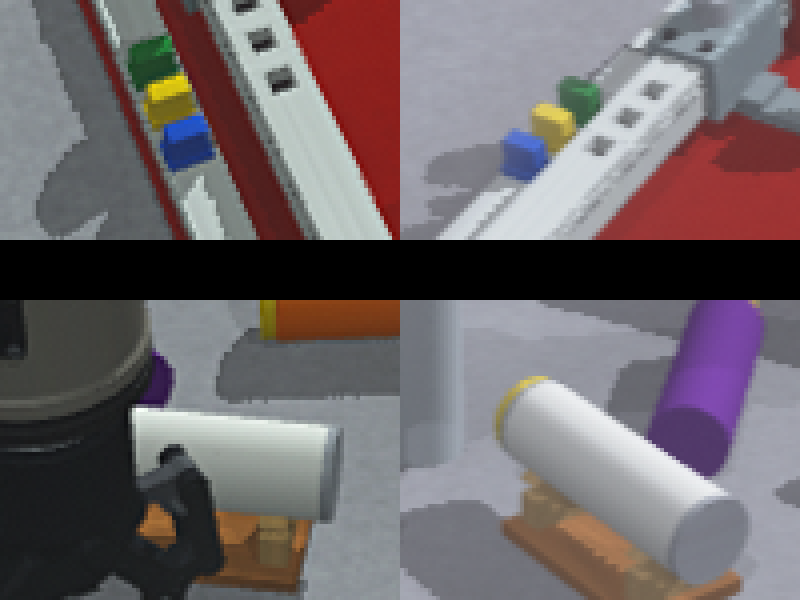

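```bash
cat >> h.py <<'E'
from scipy.spatial.transform import Rotation as Ro
def tool():
    s=env.get_state(); q=np.array(s['eef_rot']); return np.array(s['ee_pos']),Ro.from_quat(q,scalar_first=True).as_matrix(),s
def goto(P,yaw):  # grasp point target, world yaw(deg) of tool y -> shift cm, turn deg
    p,R,s=tool(); g=p+155*R[:,2]; sh=R.T@(np.array(P)-g)/10
    cur=np.degrees(np.arctan2(R[1,1],R[0,1])); print('shift cm',np.round(sh,2),'turn',round(-(yaw-cur),1),'cur yaw',round(cur,1),'g',g,'t',s['time_s'])
E
python3 - <<'E'
from h import *
A=np.array([[0,0],[50,-105],[50,-105],[-55,35],[-55,135]]);B=np.array([[563,126],[598.6,14],[599.1,17.3],[514.6,166.7],[526.5,263.3]])
a=A-A.mean(0);b=B-B.mean(0);th=np.arctan2((a[:,0]*b[:,1]-a[:,1]*b[:,0]).sum(),(a*b).sum())
R=np.array([[np.cos(th),-np.sin(th)],[np.sin(th),np.cos(th)]]);t=B.mean(0)-R@A.mean(0)
print(np.degrees(th),t,B-(A@R.T+t)); np.savez('fix.npz',R=R,t=t,th=th)
k=R@[50,-105]+t; print(tool()[1]); goto([*k,109],np.degrees(th)); print(env.get_state()['wrist_force'])
E
```

```text
-7.4314271749962275 [563.4 125.1] [[-0.4  0.9]
 [-0.8 -0.5]
 [-0.3  2.8]
 [ 1.2 -0.3]
 [ 0.2 -2.8]]
[[ 0.  1. -0.]
 [ 1. -0.  0.]
 [ 0. -0. -1.]]
shift cm [ 1.5 -7.6 14.1] turn 7.4 cur yaw -0.0 g [675.   -0.1 249.7] t 1.6
[-0.1 -0.3 -0.4]
```

```bash
python3 -m jog '[[[1.5,-4,2],7.4,1],[[1.5,-7.6,5],7.4,1],[[1.5,-7.6,9],7.4,1],[[1.5,-7.6,12],7.4,1],[[1.5,-7.6,14],7.4,1],[[1.5,-7.6,14],7.4,1],[[1.5,-7.6,14],7.4,-1],[[1.5,-7.6,14],7.4,-1],[[1.5,-7.6,14],7.4,-1],[[1.5,-7.6,14],7.4,-1],[[1.5,-7.6,14],7.4,-1],[[1.5,-7.6,14],7.4,-1],[[1.5,-7.6,14],7.4,-1],[[1.5,-7.6,14],7.4,-1]]'
```

```text
time_s: 3.0
ee_pos: [599.5, 15.0, 265.9]
eef_rot: [0.001, 0.751, 0.66, 0.001]
wrist_force: [-0.3, -0.5, 7.1]
gripper_width: 28.7
grasp_force: 58.7
```

```bash
python3 -m jog '[[[0,0,-0.5],0,-1],[[0,0,-1],0,-1],[[0,0,-1.4],0,-1],[[0,0,-1.4],0,-1],[[0,0,-1.4],0,-1],[[0,0,-1.4],0,-1]]'; python3 -c "
from h import *
f=imaging.grab_frame('side');f['R']=np.array(f['R'])
for l in ['plunger_knob','pointer','support_sleeve']:
  for d in imaging.spot_point('side',l)[:2]: print(l,np.array(d['at']),d['conf'])
f=f['pixels'][200:310,190:330,::-1];cv2.imwrite('pics/k.png',cv2.resize(f,None,fx=5,fy=5,interpolation=3))"
```

```text
time_s: 3.6
ee_pos: [599.4, 15.0, 278.8]
eef_rot: [0.0, 0.751, 0.66, 0.001]
wrist_force: [6.5, -0.7, -8.8]
gripper_width: 28.4
grasp_force: 59.8
plunger_knob [599.1  11.9 118.4] 0.58
pointer [644.1  10.6  42.1] 0.63
support_sleeve [597.2  16.3  70.9] 0.6
```

View pics/k.png

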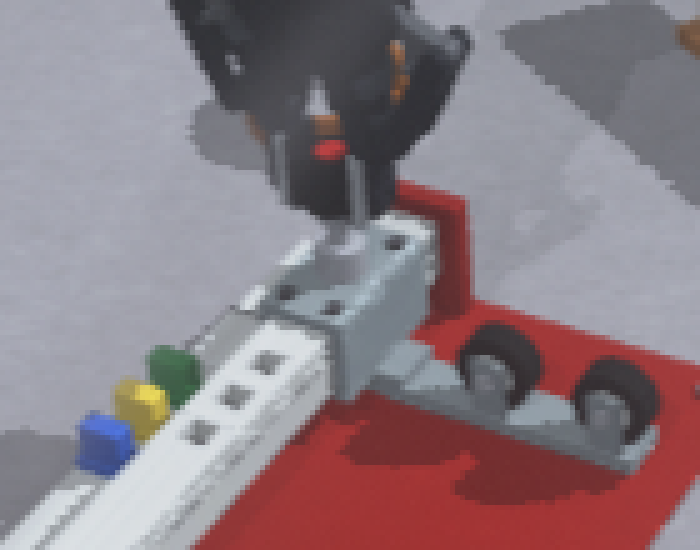

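The knob (crop 330,180) is held and up, with the neck exposed. Yellow is the middle flag (crop 140,405), between green and blue, so it marks the 87 mm hole. Next I slide 87 mm.

```bash
python3 -m jog '[[[1.5,0,0],0,-1],[[3.2,0,0],0,-1],[[5,0,0],0,-1],[[6.8,0,0],0,-1],[[8,0,0],0,-1],[[8.7,0,0],0,-1],[[8.7,0,0],0,-1],[[8.7,0,0],0,-1],[[8.7,0,0],0,-1]]'; python3 -c "
from h import *
imaging.grab_frame('side')
for l in ['plunger_knob','pointer','flag_yellow','flag_green','flag_blue']:
  for d in imaging.spot_point('side',l)[:2]: print(l,np.array(d['at']),d['conf'])
R=np.load('fix.npz')['R'];print(R.T@(tool()[0][:2]-[599.4,15]))"
```

```text
time_s: 4.7
ee_pos: [610.4, 101.4, 278.6]
eef_rot: [0.0, 0.751, 0.66, 0.0]
wrist_force: [6.2, 0.4, -8.4]
gripper_width: 27.7
grasp_force: 59.9
plunger_knob [607.8 100.2 118. ] 0.77
pointer [654.1  93.   43.3] 0.63
flag_yellow [662.5  95.4  33.3] 0.43
flag_green [656.3  68.3  26.8] 0.53
flag_blue [658.7 120.3  25.9] 0.58
flag_blue [664.4  93.7  32.2] 0.22
[-0.2 87. ]
```

```bash
python3 -m jog '[[[0,0,0.3],0,-1],[[0,0,0.5],0,-1],[[0,0,0.7],0,-1],[[0,0,0.8],0,-1],[[0,0,0.8],0,-1],[[0,0,0.8],0,-1]]'; 
```

```text
time_s: 5.6
ee_pos: [610.4, 101.3, 270.7]
eef_rot: [0.0, 0.751, 0.66, 0.0]
wrist_force: [5.9, 0.4, -6.3]
gripper_width: 28.3
grasp_force: 60.1
```

```bash
python3 -m jog '[[[0,0,0.2],0,-1],[[0,0,0.4],0,-1],[[0,0,0.5],0,-1],[[0,0,0.5],0,0],[[0,0,0.5],0,1],[[0,0,0.5],0,1],[[0,0,0.5],0,1],[[0,0,0.5],0,1],[[0,0,-2],0,1],[[0,0,-6],0,1],[[0,0,-10],0,1]]';  python3 -c "
from h import *
f=imaging.grab_frame('side')
for l in ['plunger_knob','pointer','support_sleeve']:
  for d in imaging.spot_point('side',l)[:2]: print(l,np.array(d['at']),d['conf'])
w=imaging.grab_frame('scene')
for l in ['plunger_knob','pointer','tumbler_mid','tumbler_lid','rack']:
  for d in imaging.spot_point('scene',l)[:3]: print(l,np.array(d['at']),d['conf'])
f=f['pixels'][220:320,180:330,::-1];w=w['pixels'][140:240,180:330,::-1]
cv2.imwrite('pics/k2.png',cv2.resize(np.vstack([f,w]),None,fx=3,fy=3,interpolation=3))"
```

```text
time_s: 6.7
ee_pos: [609.9, 101.2, 371.6]
eef_rot: [-0.0, 0.751, 0.66, -0.001]
wrist_force: [1.4, -0.4, -0.1]
gripper_width: 85.3
grasp_force: 0.0
plunger_knob [614.2  98.7 104. ] 0.67
plunger_knob [515.  168.3  80.3] 0.32
pointer [656.5  93.9  43.2] 0.93
support_sleeve [606.6 103.9  74.7] 0.74
plunger_knob [ 473.3 -313.7   62.7] 0.7
plunger_knob [608.5  99.8 106.2] 0.62
plunger_knob [656.7  72.3  32.1] 0.62
pointer [652.2  91.3  44.8] 0.8
tumbler_mid [ 462.9 -524.5   31.9] 0.74
tumbler_mid [ 472.  -316.4   65.2] 0.71
tumbler_lid [ 470.6 -626.5   29.4] 0.81
tumbler_lid [ 554.4 -372.2   62. ] 0.8
rack [ 468.2 -305.9    1.1] 0.74
```

View pics/k2.png

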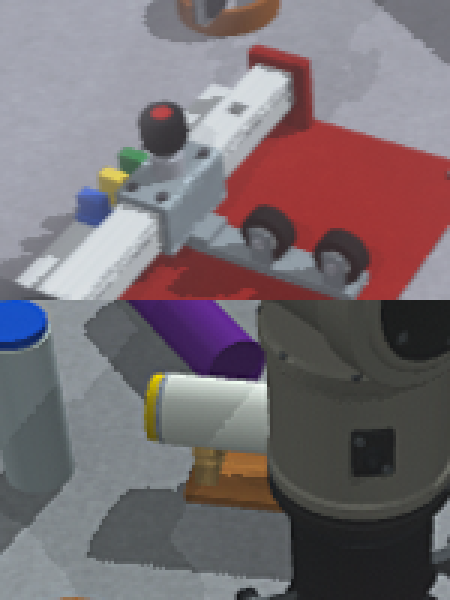

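Three tumblers lie down: orange at scene px (325,138), purple at about (260,155), and white with a yellow lid in the wooden rack at (270,180). Only the white one matches the description, and this crop confirms it (yellow lid at crop 155,405, on the wood). The knob is low again, so the pin is home.

```bash
python3 -c "
from h import *
goto([472,-314.5,190],55.1)"
```

```text
shift cm [-43.   -8.3   2.5] turn -62.5 cur yaw -7.4 g [609.8 101.2 214.7] t 7.2
```

```bash
python3 -m jog '[[[-3,-0.5,0],-5,1],[[-7,-1.3,0],-12,1],[[-11.5,-2.2,0],-20,1],[[-16,-3,0],-28,1],[[-20.5,-4,0],-36,1],[[-25,-4.8,0],-44,1],[[-29.5,-5.7,0],-51,1],[[-34,-6.5,0],-57,1],[[-38,-7.3,1],-61,1],[[-41,-7.9,2],-62.5,1],[[-43,-8.3,2.5],-62.5,1],[[-43,-8.3,2.5],-62.5,1],[[-43,-8.3,2.5],-62.5,1]]'; python3 -c "
from h import *
goto([472,-314.5,62],55.1)
p,R,s=tool();f=imaging.grab_frame('wrist');save(f,'w1.png')
for l in ['tumbler_mid','tumbler_lid','rack']:
  for d in imaging.spot_point('wrist',l)[:3]: print(l,np.array(d['at']),d['conf'])"
```

```text
time_s: 8.5
ee_pos: [472.4, -314.4, 345.2]
eef_rot: [-0.001, 0.3, 0.954, 0.0]
wrist_force: [1.0, 0.9, -0.2]
gripper_width: 85.7
grasp_force: 0.0
shift cm [-0.  -0.  12.8] turn -0.0 cur yaw 55.1 g [ 472.3 -314.3  190.2] t 8.5
tumbler_mid [ 476.3 -312.    62.2] 0.75
tumbler_lid [ 552.3 -371.8   61.9] 0.69
```

View pics/w1.png

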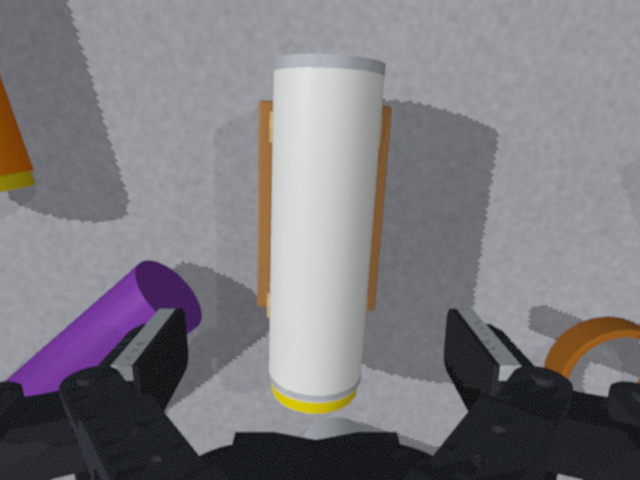

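The white body (cols 270–385, rows 55–395) with its yellow lid (314,400) sits between the open fingers, turned a few degrees. I'll measure its axis.

```bash
python3 -c "
from h import *
p,R,s=tool();f=imaging.grab_frame('wrist');M=np.array(f['mount']);K=np.linalg.inv(f['intrinsics'])
rg=imaging.regions_of('wrist','tumbler_mid')
m=max(rg,key=lambda d:d['conf']*(d['region'][150:350,270:370].mean()))['region']
W=R@M[:3,:3]; c=R@M[:3,3]+p
ray=lambda u,v:(lambda d:d/np.linalg.norm(d))(W@K@np.array([u,v,1.]))
P=[]
for v in range(90,361,10):
  u=np.where(m[v])[0]
  d=ray(u.min(),v)+ray(u.max()+1,v); P.append(c+d*(64-c[2])/d[2])
P=np.array(P);ctr=P.mean(0);vv=np.linalg.svd(P-ctr)[2][0]; vv*=np.sign(vv[1])
print(c,M[:3,3],'ctr',ctr,'ang',np.degrees(np.arctan2(vv[1],vv[0])),'cam fwd',W[:,2])
r=np.where(m.any(1))[0];print(r.min(),r.max())
for v,z in((r.min(),94),(r.min(),64),(r.max(),64),(r.max(),44)):
  u=np.where(m[v])[0].mean();d=ray(u,v);X=c+d*(z-c[2])/d[2];print(v,z,X,(X-ctr)@vv, (X-[472,-314.5,64])@vv)
print(np.array([472-ctr[0],-314.5-ctr[1]])@[-vv[1],vv[0]])
"
```

```text
[ 419.  -276.1  316.6] [65.7 -0.2 29.3] ctr [ 469.8 -308.5   64. ] ang 142.64132406696484 cam fwd [ 0.2 -0.1 -1. ]
53 411
53 94 [ 390.3 -258.5   94. ] 93.46719944393409 98.91065613378017
53 64 [ 386.4 -256.1   64. ] 97.97678821570224 103.4202449055483
411 64 [ 572.1 -384.2   64. ] -127.30265763342584 -121.85920094357976
411 44 [ 584.2 -392.7   44. ] -142.13622943398602 -136.69277274413997
3.4541373243695035
```

```bash
python3 -c "
from h import *
goto([474,-312,62],52.6)"
```

```text
shift cm [ 0.   0.2 12.9] turn 2.6 cur yaw 55.2 g [ 472.9 -313.8  190.9] t 8.8
```

```bash
python3 -m jog '[[[0,0.2,3],2.6,1],[[0,0.2,7],2.6,1],[[0,0.2,10],2.6,1],[[0,0.2,12],2.6,1],[[0,0.2,12.8],2.6,1],[[0,0.2,12.8],2.6,1],[[0,0.2,12.8],2.6,-1],[[0,0.2,12.8],2.6,-1],[[0,0.2,12.8],2.6,-1],[[0,0.2,12.8],2.6,-1],[[0,0.2,12.8],2.6,-1],[[0,0.2,12.8],2.6,-1]]'
```

```text
time_s: 10.0
ee_pos: [474.5, -312.5, 219.5]
eef_rot: [0.001, 0.321, 0.947, 0.0]
wrist_force: [-1.3, 5.5, 10.8]
gripper_width: 58.4
grasp_force: 61.9
```

```bash
python3 -m jog '[[[0,0,-1],0,-1],[[0,0,-3],0,-1],[[0,0,-6],0,-1],[[0,0,-9],0,-1],[[0,0,-13],0,-1],[[0,0,-14],0,-1],[[0,0,-14],0,-1]]'; python3 -c "
from h import *
z=np.load('fix.npz');P=z['R']@[-55,25]+z['t'];print(P,np.degrees(z['th']))
goto([*P,200],np.degrees(z['th']))
f=imaging.grab_frame('wrist');save(f,'w2.png')
for l in ['tumbler_mid','tumbler_lid']:
  for d in imaging.spot_point('wrist',l)[:3]: print(l,np.array(d['at']),d['conf'])
"
```

```text
time_s: 10.7
ee_pos: [473.7, -313.1, 360.1]
eef_rot: [0.002, 0.322, 0.947, -0.0]
wrist_force: [-0.5, -0.2, -3.5]
gripper_width: 58.1
grasp_force: 65.7
[512.1 157. ] -7.4314271749962275
shift cm [25.6 39.6  0.4] turn 59.9 cur yaw 52.5 g [ 474.3 -313.3  205.1] t 10.7
```

View pics/w2.png

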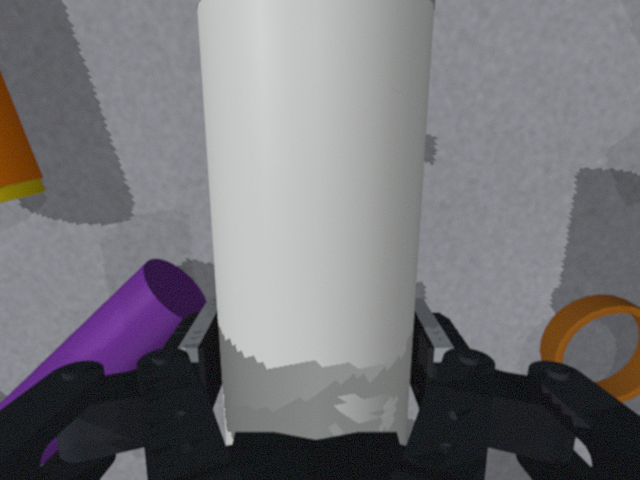

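```bash
python3 -m jog '[[[0.8,1.3,0],2,-1],[[2.4,3.7,0],6,-1],[[4.6,7,0],11,-1],[[6.9,10.6,0],17,-1],[[9.2,14.2,0],23,-1],[[11.5,17.8,0],29,-1],[[13.8,21.4,0],34,-1],[[16.1,25,0],39,-1],[[18.4,28.5,0],44,-1],[[20.6,32,0],49,-1],[[22.6,35,0],53.5,-1],[[24.2,37.4,0],57,-1],[[25.2,39,0],59.2,-1],[[25.6,39.6,0],59.9,-1],[[25.6,39.6,0],59.9,-1],[[25.6,39.6,0],59.9,-1],[[25.6,39.6,0],59.9,-1]]'; python3 -c "
from h import *
z=np.load('fix.npz');R,t=z['R'],z['t']
F=lambda X:np.round([*(R.T@(np.array(X[:2])-t)),X[2]],1)
p,_,s=tool();print('g fix',F(p-[0,0,155]))
for c in ['scene','side']:
  f=imaging.grab_frame(c);save(f,c+'5.png')
  for l in ['tumbler_mid','tumbler_lid','stop_disc','roller_axis','plunger_knob','fixture']:
    for d in imaging.spot_point(c,l)[:2]: print(c,l,F(d['at']),round(d['conf'],2))
a=cv2.imread('pics/scene5.png')[240:440,230:480];b=cv2.imread('pics/side5.png')[180:380,160:410]
cv2.imwrite('pics/p5.png',cv2.resize(np.hstack([a,b]),None,fx=1.6,fy=1.6,interpolation=3))
goto([*(R@[-55,25]+t),90],np.degrees(z['th']))
"
```

```text
time_s: 12.55
ee_pos: [511.6, 155.9, 357.5]
eef_rot: [0.0, 0.752, 0.66, -0.0]
wrist_force: [0.7, 0.9, -2.9]
gripper_width: 58.5
grasp_force: 65.4
g fix [-55.3  23.8 202.5]
scene tumbler_mid [-252.8 -601.    30.7] 0.83
scene tumbler_mid [-57.5  21.3 200.3] 0.57
scene tumbler_lid [-153.6 -627.9   29.6] 0.9
scene tumbler_lid [-57.7 -79.6 198.6] 0.71
scene stop_disc [-54.6 135.9  87.6] 0.63
scene roller_axis [-52.5  32.1  85.7] 0.96
scene roller_axis [-53.  134.3  85.6] 0.67
scene plunger_knob [ 47.5 -16.8 109.1] 0.6
scene fixture [-2.8  1.3 -3.7] 0.58
side tumbler_mid [-247.1 -601.9   27.8] 0.97
side tumbler_mid [-60.2  18.3 195.7] 0.78
side tumbler_lid [-55.5 -75.  199.6] 0.9
side tumbler_lid [   5.5 -758.5   27.7] 0.78
side stop_disc [-55.  129.1  88.8] 0.92
side roller_axis [-55.4  37.9  84.4] 0.8
side roller_axis [ 48.5 -19.3 108.9] 0.68
side plunger_knob [ 50.3 -20.7 104.7] 0.45
side fixture [-1.1 -0.6 -1.1] 0.91
side fixture [-238.9  223.7   -0.9] 0.24
shift cm [-0.   0.1 11.3] turn 0.0 cur yaw -7.4 g [511.6 157.2 202.7] t 13.25
```

View pics/p5.png

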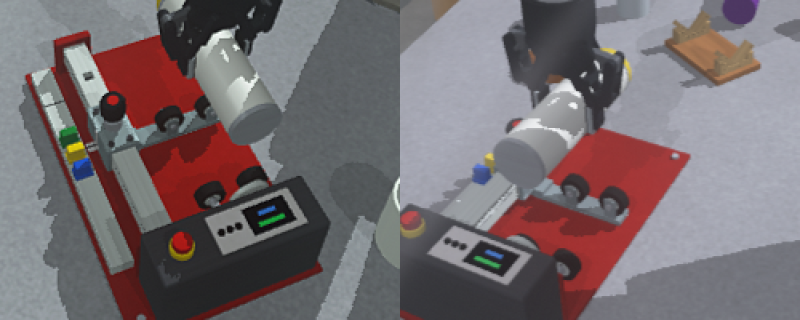

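Both views show the tumbler level above the rollers with its base towards the headstock (scene half at 265,125), and the knob down level with the yellow flag. Next I lower it, slowly at the end.

```bash
python3 -m jog '[[[0,0,2],0,-1],[[0,0,4.5],0,-1],[[0,0,7],0,-1],[[0,0,8.5],0,-1],[[0,0,9.5],0,-1],[[0,0,10.2],0,-1],[[0,0,10.6],0,-1],[[0,0,10.9],0,-1],[[0,0,11.1],0,-1],[[0,0,11.2],0,-1],[[0,0,11.2],0,-1],[[0,0,11.2],0,-1]]'; python3 -m jog '[[[0,0,0.1],0,-1],[[0,0,0.2],0,-1],[[0,0,0.3],0,-1],[[0,0,0.3],0,-1]]'
```

```text
time_s: 14.45
ee_pos: [511.7, 157.2, 245.9]
eef_rot: [0.0, 0.751, 0.66, 0.0]
wrist_force: [0.5, -0.2, -2.0]
gripper_width: 58.3
grasp_force: 65.5
time_s: 14.85
ee_pos: [511.6, 157.2, 242.5]
eef_rot: [-0.0, 0.751, 0.66, -0.0]
wrist_force: [-0.1, -0.4, -2.9]
gripper_width: 58.4
grasp_force: 65.5
```

```bash
python3 -m jog '[[[0.2,0,0.05],0,-1],[[0.4,0,0.1],0,-1],[[0.5,0,0.15],0,-1],[[0.6,0,0.15],0,-1],[[0.6,0,0.15],0,-1]]'; python3 -m jog '[[[0.1,0,0],0,-1],[[0.1,0,0],0,-1]]';python3 -m jog '[[[0.1,0,0],0,-1],[[0.1,0,0],0,-1]]';python3 -m jog '[[[0.1,0,0],0,-1],[[0.1,0,0],0,-1]]'
```

```text
time_s: 15.35
ee_pos: [512.4, 163.3, 241.2]
eef_rot: [-0.0, 0.751, 0.66, -0.0]
wrist_force: [0.1, -0.0, -3.1]
gripper_width: 58.6
grasp_force: 65.5
time_s: 15.55
ee_pos: [512.5, 164.2, 241.3]
eef_rot: [-0.0, 0.751, 0.66, 0.0]
wrist_force: [0.0, 0.3, -2.8]
gripper_width: 58.3
grasp_force: 65.5
time_s: 15.75
ee_pos: [512.7, 165.2, 241.2]
eef_rot: [-0.0, 0.751, 0.66, 0.0]
wrist_force: [0.1, -0.4, -3.0]
gripper_width: 58.1
grasp_force: 65.5
time_s: 15.95
ee_pos: [512.8, 166.2, 241.2]
eef_rot: [-0.0, 0.751, 0.66, -0.0]
wrist_force: [-0.1, 1.1, -3.0]
gripper_width: 58.3
grasp_force: 65.5
```

```bash
for i in 1; do python3 -m jog '[[[0.1,0,0],0,-1],[[0.1,0,0],0,-1]]'|grep -E "ee_pos|force:"; done; python3 -m jog '[[[0.1,0,0],0,-1],[[0.1,0,0],0,-1]]'|grep -E "ee_pos|force:"
```

```text
ee_pos: [512.8, 166.5, 241.1]
wrist_force: [-0.6, -5.1, -1.6]
grasp_force: 65.5
ee_pos: [512.9, 166.7, 241.0]
wrist_force: [-0.5, -9.9, -1.1]
grasp_force: 65.6
```

Base contact, at about 10 N. I'll back off slightly and lower onto the rollers.

```bash
python3 -m jog '[[[-0.25,0,0],0,-1],[[-0.25,0,0.05],0,-1],[[-0.25,0,0.1],0,-1],[[-0.25,0,0.1],0,-1]]'|grep -E "ee_pos|force:"; python3 -m jog '[[[0,0,0.1],0,-1],[[0,0,0.1],0,-1]]'|grep -E "ee_pos|force:"
```

```text
ee_pos: [512.7, 165.9, 240.2]
wrist_force: [-0.1, 0.1, -2.9]
grasp_force: 65.6
ee_pos: [512.9, 165.9, 239.3]
wrist_force: [1.0, 0.8, -1.1]
grasp_force: 65.8
```

```bash
python3 -m jog '[[[0,0,0.05],0,-1],[[0,0,0.05],0,-1]]'|grep -E "ee_pos|force:"
```

```text
ee_pos: [512.9, 165.8, 239.2]
wrist_force: [-0.5, 0.8, 5.0]
grasp_force: 66.6
```

```bash
python3 -m jog '[[[0,0,0],0,0.5],[[0,0,0],0,0.7],[[0,0,0],0,1],[[0,0,0],0,1],[[0,0,0],0,1],[[0,0,0],0,1],[[0,0,-1],0,1],[[0,0,-3],0,1],[[0,0,-7],0,1],[[0,0,-12],0,1],[[-2,0,-15],0,1],[[-5,0,-18],0,1],[[-5,0,-18],0,1],[[-5,0,-18],0,1]]'; python3 -c "
from h import *
z=np.load('fix.npz');R,t=z['R'],z['t']
F=lambda X:np.round([*(R.T@(np.array(X[:2])-t)),X[2]],1)
for c in ['scene','side']:
  f=imaging.grab_frame(c);save(f,c+'6.png')
  for l in ['tumbler_mid','tumbler_lid','stop_disc','plunger_knob','pointer','flag_yellow','mug','tape_roll','spare_tumbler']:
    for d in imaging.spot_point(c,l)[:2]: print(c,l,F(d['at']),np.array(d['at']),round(d['conf'],2))
a=cv2.imread('pics/scene6.png')[240:440,230:480];b=cv2.imread('pics/side6.png')[180:380,160:410]
cv2.imwrite('pics/p6.png',cv2.resize(np.hstack([a,b]),None,fx=1.6,fy=1.6,interpolation=3))
"
```

```text
time_s: 18.55
ee_pos: [506.1, 115.6, 419.9]
eef_rot: [0.0, 0.752, 0.659, 0.001]
wrist_force: [0.3, 0.5, -1.1]
gripper_width: 85.8
grasp_force: 0.0
scene tumbler_mid [-249.1 -600.9   30.6] [ 238.6 -438.5   30.6] 0.97
scene tumbler_mid [-57.6  29.6  82.5] [510.1 161.9  82.5] 0.83
scene tumbler_lid [   6.4 -756.8   31. ] [ 471.8 -626.1   31. ] 0.92
scene tumbler_lid [-154.3 -628.3   30.9] [ 329.1 -477.9   30.9] 0.91
scene stop_disc [-51.6 132.7  87.2] [529.4 263.4  87.2] 0.65
scene plunger_knob [ 48.4 -17.9 106.7] [609.1 101.1 106.7] 0.69
scene pointer [ 93.9 -16.3  42.2] [654.4  96.8  42.2] 0.89
scene pointer [ 47.7 -18.2 106.7] [608.3 100.9 106.7] 0.72
scene flag_yellow [ 98.6 -18.7  29.4] [658.7  93.8  29.4] 0.64
scene flag_yellow [-50.  133.2  86.8] [531.  263.7  86.8] 0.46
scene mug [-237.9  223.1    0.6] [356.3 377.1   0.6] 0.89
scene tape_roll [ 180.7 -297.7    1.7] [ 704.1 -193.4    1.7] 0.86
scene spare_tumbler [ 151.3 -525.2   -2.7] [ 645.5 -415.2   -2.7] 0.87
side tumbler_mid [ -16.9 -662.9   29.4] [ 460.9 -530.    29.4] 0.95
side tumbler_mid [-248.9 -600.2   30.1] [ 238.9 -437.8   30.1] 0.93
side tumbler_lid [   5.5 -758.9   29.1] [ 470.7 -628.1   29.1] 0.93
side tumbler_lid [-154.9 -632.    32.1] [ 328.  -481.5   32.1] 0.65
side stop_disc [-51.  131.8  84.4] [529.9 262.4  84.4] 0.68
side plunger_knob [ 50.5 -23.  104.3] [610.5  95.8 104.3] 0.7
side pointer [ 91.9 -18.   43.7] [652.2  95.4  43.7] 0.98
side flag_yellow [101.7 -16.   31.4] [662.2  96.1  31.4] 0.63
side mug [95.3 11.9 27.7] [659.4 124.6  27.7] 0.73
side mug [-238.3  224.9    0.2] [356.2 379.    0.2] 0.58
side tape_roll [ 181.5 -303.     6.2] [ 704.2 -198.8    6.2] 0.61
side tape_roll [ 94.5 -16.6  45.1] [654.9  96.5  45.1] 0.18
side spare_tumbler [ 154.3 -527.6   -2.1] [ 648.1 -418.    -2.1] 0.81
side spare_tumbler [ 180.7 -303.1    3.9] [ 703.4 -198.8    3.9] 0.66
```

View pics/p6.png

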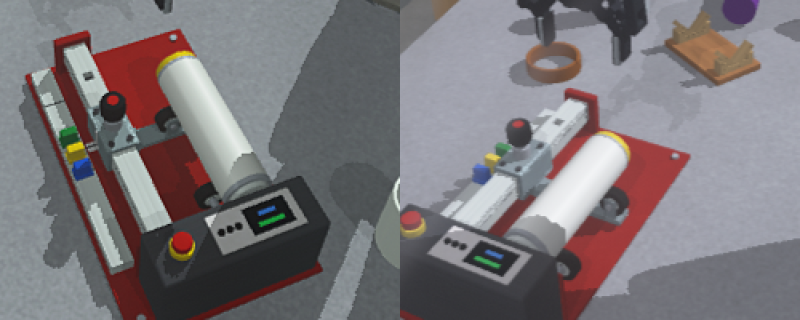

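The tumbler lies on the rollers, lid at the tail (scene half at 178,60) and base at the disc (250,185). The knob is down, the pointer is at yellow, the bystanders haven't moved and the gripper is clear.

```bash
python3 -c "
from bench import hand_in
print(hand_in())"
```

```text
the job is handed in; nothing more can be done
None
```

The job is handed in; the judge's result was not shown: the tail support is pinned at the yellow flag, the yellow-lidded tumbler lies on the four rollers with its lid to the tail and base within about 1 mm of the stop disc, and the mug, tape roll and blue-lidded tumbler were not moved.

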